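# Find the hidden catch of the knife box

## Robot

A 6-joint arm with a two-finger parallel gripper is mounted at the origin on the work surface. World frame = base frame: x ahead of the robot, y to its left, z up, the work surface at z = 0. Lengths are in mm, angles in rad, forces in N, time in s.
With the tool pointing down it reaches from about 275 to 1000 mm from the base axis. Payload 8.4 kg.
Tool frame: the origin (TCP) lies midway between the tips of the shut fingers; the grasp point (between the pads) lies grip_depth behind it (grip_depth is the distance from the TCP to the grasp point, in mm); z points along the fingers, y is the line along which they close (so a half turn about z gives the same grasp; the last joint's range is limited). The gripper opens to 85 mm and grips with 20 to 120 N. Pads are 22 mm wide; open, the fingers measure 114 mm over their backs; the gripper's body (76 mm by 85 mm) begins 54 mm behind the grasp point. The pads swing forward as they close: fully open they stand 13 mm farther back than shut.
Start: joints at [1.338, 0.353, 1.633, -0, 1.155, -0.002], TCP at [142.971, 608.43, 231.281] pointing down, gripper open.
Joint ranges: [-2.63, 2.63], [-0.92, 2.1], [0.06, 2.66], [-1.3, 4.44], [0, 2.69], [-3.02, 3.02]. Speed limits (rad/s): [2.22, 2.22, 2.79, 3.14, 3.14, 3.14].

## Interface

Orientations are given as [roll, pitch, yaw] about the fixed x, y, z axes, in that order (R = Rz(yaw) Ry(pitch) Rx(roll)).
In Python, from rig import * gives the robot as it stands.
- The arm moves only by the shell command python3 -m creep 'ROWS' [FORCE]. ROWS is JSON, a list of rows, each an object of numbers: "x", "y", "z": the shift along the tool's x, y, z in mm; "rx", "ry", "rz": the turn, a rotation vector about the tool's x, y, z in rad; "hand": the finger opening in mm, from 0 to 85.4. A call has 1 to 20 rows; each row shifts and turns the commanded pose from where the row before left it, along the tool's axes as they then stand; what a row does not reach is not made up. A row lasts 1/8 s, in which the tool goes at most 62.5 mm and 10.7 degrees, less where a joint would pass 70% of its speed; a pose out of reach is approached as far as the arm can. A call with a gripper value outside its range is refused whole. The fingers move at their own pace and stop on an object; FORCE is the grip in N (left out, the last holds). Time passes only in rows, so rows that do not move let the fingers close. It gives the time, the measured TCP pose, the force, the opening and the grip force at its end, in the units of the state.
- sense(): the state, without advancing time (a new reading comes with each control period).
- grab_frame(name): name is "side" or "top"; returns the picture (420x560x3 uint8, red, green, blue); there is no depth.
- get_calibration(name): a dict with "K" (3x3 intrinsics, pixels), "k1" (the pictures are not rectified: a ray, as slopes to the right and down, at radius r is drawn at 1 + k1 r^2 times it, then the intrinsics apply), "R" (3x3) and "t" (3): a world point X has camera coordinates R X + t. Camera axes: x right, y down, z forward; pixel columns grow to the right and rows downward; lengths in mm; the calibration is good to about 2 mm. A picture is of the moment at which its call begins. get_calibration takes no time and is no camera call.
- sign_off(): hands the job in; it is judged then, once.
The state is a dict: "clock": time; "qpos": joint angles; "qvel": joint speeds; "joint_efforts": joint torques, N m; "eef_pos": TCP position; "tcp_rot": TCP orientation; "contact_force": force on the tool from outside, world axes, zero at the start; "wrist_torque": the same for the moment, N m; "opening": opening from 0.0 (shut) to 1.0 (fully open); "grasp_force": force on a finger pad.
Only numpy, scipy, OpenCV 4.12 (cv2) and the standard library are available. Lean on these libraries where they do the work, as an engineer would, in place of code of your own. Each camera call takes 0.05 s, during which the arm holds its last target. There are 200 camera calls.

## Task

Open the child-safe wooden knife box: its catch is a square button hidden in the same grey, practically flush, somewhere along the long grey strip on top of the box. Feel along the strip with the fingertips until the catch gives, push it fully home so that the lid springs ajar, and take the hand away. Do not push or pry the lid itself, pick nothing up, and leave everything else on the counter where it is.

Things in the scene. Friction and masses are not known exactly. Their poses are not given: they have to be found in the camera images.
- knife_box: pale wooden box fixed to the counter, 190 (its x) x 400 (its y) x 60 high; origin at the centre of its underside, z up. On top it has a grey strip on the robot's side (-x) and a darker wooden lid on the far side (+x).
- strip_mid (a point): middle of the flat rigid grey strip's face, at box x = -50, y = 0, 58 above the counter, 2 below the wood around it; axes as the box. The strip shows 66 (x) x 170 (y). The hidden catch's centre lies on this x = 0 line, anywhere from y = -55 to +55, new each time and not reported: find it by touch or by its faint square outline.
- catch (a joint): travel of the hidden catch, in m: 0 untouched, 0.006 fully home. It is a square grey button, 50 x 50, in a 53 x 53 opening of the strip, its face 1 below the strip's; fingertips must fit in the opening. Pushed straight down it gives at about 4 to 6 N and stays where it is left; the rest of the strip does not give.
- lid: flat wooden lid, 81 x 278 x 6, flush with the box's top; origin on its hinge at its far edge (box x = 83, y = 0, 60 up), its z axis upright when shut. Linked to the catch: as the catch goes down, the lid's near edge (box x = 2) rises, by 0.30 rad (24 mm) when fully home, and stays ajar.
- range_knob: loose round black plastic range knob, 46 across, 27 high, lying on the left (+y) end of the box's top; origin at the centre of its underside. To be left alone.
- spice_jar: loose plastic spice jar with a red flip-top cap, 50 across, 96 high, standing to the left (+y) of the box; origin at the centre of its underside. To be left alone.
- pitcher: loose glass pitcher with a blue lid, 112 across, handle to 91 from the axis, 223 high, behind the box; origin at the centre of its underside. To be left alone.
- bowl: loose blue ceramic bowl, 144 across, 60 high, behind the box; origin at the centre of its underside. To be left alone.
- mug: loose white mug, 80 across, 90 high, behind the box; origin at the centre of its underside. To be left alone. A chrome dish rack (225 high) stands by the left edge of the counter, a hob (82 high) by the right.

How it is judged (in metres and radians):
On the way:
1. the fingertips push the hidden catch home (value of joint catch above 0.0045 m and contact force between the fingers and anything else above 1 N), for 0.05 s.
At the end, for the whole second after the job is handed in: the catch is down by more than 4.5 mm of its 6 mm, the lid rests ajar between 0.2 and 0.4 rad, and knob, jar, pitcher, bowl and mug are within 20 mm of where they began (value of joint catch above 0.0045 m and angle between lid's own z axis and vertical between 0.2 and 0.4 rad and angular speed of lid below 0.1 rad/s and not (distance of range_knob from where it was at the start of the episode above 0.02 m) and not (distance of spice_jar from where it was at the start of the episode above 0.02 m) and not (distance of pitcher from where it was at the start of the episode above 0.02 m) and not (distance of bowl from where it was at the start of the episode above 0.02 m) and not (distance of mug from where it was at the start of the episode above 0.02 m)); the robot touches nothing.
It fails at once if the lid is pushed or pried (over 4 N) (contact force between any of the fingers, the arm and lid above 4 N).
It fails at once if the range knob, spice jar, pitcher, bowl or mug is shifted or lifted by more than 20 mm (distance of any of range_knob, spice_jar, pitcher, bowl, mug from where it was at the start of the episode above 0.02 m).
It also fails if it takes over 51 s, if anything falls off the work surface, if the arm or the gripper's body presses on something with over 40 N, if the wrist force passes 120 N, or if a joint passes its speed limit or range.

## Working session

There is one attempt and no reset: what is moved stays moved. The work goes in short steps, Python scripts to look and compute and a shell command to move; the robot and the scene stay as the last step left them, time stands still between calls to the robot, and variables do not carry over. Pictures are saved under pics/ and viewed, at most 10 in all, crops included, and the job is handed in when it is done.

```bash
mkdir -p pics; python3 - <<'E'
from rig import *
import cv2
for n in("top","side"):
    cv2.imwrite(f"pics/{n}0.png",grab_frame(n)[:,:,::-1]); c=get_calibration(n); print(n,c)
s=sense();print(s)
E
```

```text
top {'K': array([[507.26121539,   0.        , 283.44420426],
       [  0.        , 507.26121539, 212.40188046],
       [  0.        ,   0.        ,   1.        ]]), 'k1': -0.008605897725892292, 'R': array([[-0.0221138 , -0.9997366 , -0.00614132],
       [-0.99018794,  0.02274956, -0.13787787],
       [ 0.13798126,  0.00303206, -0.9904302 ]]), 't': array([ 125.6988904 ,  621.61599268, 1229.27998448])}
side {'K': array([[402.26282343,   0.        , 282.75398416],
       [  0.        , 402.26282343, 205.79643094],
       [  0.        ,   0.        ,   1.        ]]), 'k1': -0.09829225258453407, 'R': array([[-0.91164264, -0.41053249, -0.01925535],
       [-0.26997624,  0.63352775, -0.72508994],
       [ 0.30987178, -0.65582442, -0.68838493]]), 't': array([616.41595541, 141.13444951, 753.22961316])}
{'clock': 0.1, 'qpos': array([ 1.33756992e+00,  3.53574624e-01,  1.63403030e+00,  1.43118999e-05,
        1.15518127e+00, -2.40024384e-03]), 'qvel': array([ 1.00212834e-03, -6.40657335e-05, -1.40706827e-03,  1.46739114e-03,
       -2.35807307e-03, -6.83414857e-04]), 'joint_efforts': array([ 2.33251187e-03, -6.06352973e+01, -3.42815673e+01,  5.80533901e-05,
        4.05302300e-03, -1.48387210e-05]), 'eef_pos': array([142.89125191, 608.03230091, 230.65201638]), 'tcp_rot': array([-3.14039915e+00, -1.59513473e-05,  2.91076070e+00]), 'contact_force': array([0.2664266 , 0.36205372, 0.32109807]), 'wrist_torque': array([ 0.00758862, -0.03250311,  0.05222876]), 'grasp_force': 0.0, 'opening': 1.0011990976930918}
```

View pics/top0.png

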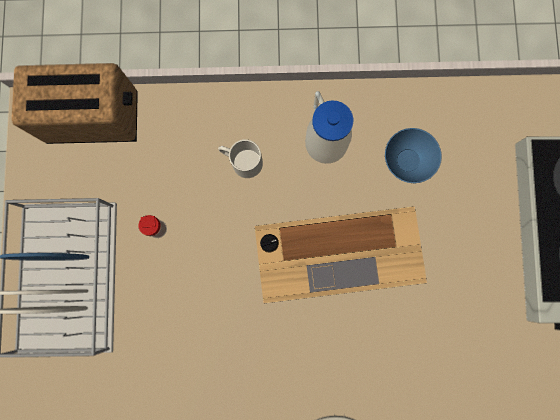

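View pics/side0.png

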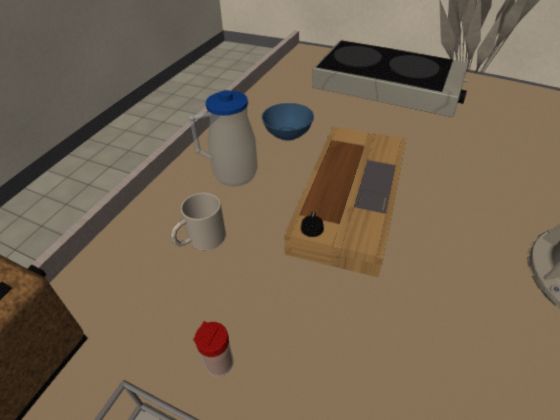

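The top view shows the strip at about (307–378, 258–292), with a faint square outline near (311–335, 264–289), towards the left (+y) end. The knob is at (269, 243). The side view agrees, showing the grey strip at (356–396, 161–212). Next I'll measure both.

```bash
cat > h.py <<'E'
from rig import *
import cv2, numpy as np
def ray(n,px,z):
    c=get_calibration(n);K,k,R,t=c["K"],c["k1"],np.array(c["R"]),np.array(c["t"])
    d=np.array([(px[0]-K[0,2])/K[0,0],(px[1]-K[1,2])/K[1,1]]);u=d.copy()
    for _ in range(20): u=d/(1+k*(u@u))
    o=-R.T@t; v=R.T@np.array([*u,1]); return o+v*(z-o[2])/v[2]
E
python3 - <<'E'
from h import *
for n,(a,b,c,d) in {"top":(295,250,390,300),"side":(340,150,410,225)}.items():
    im=grab_frame(n)[:,:,::-1].copy(); cr=im[b:d,a:c]
    hsv=cv2.cvtColor(cr,cv2.COLOR_BGR2HSV)
    m=((hsv[...,1]<60)).astype(np.uint8)*255
    m=cv2.morphologyEx(m,cv2.MORPH_CLOSE,np.ones((5,5)))
    cs,_=cv2.findContours(m,cv2.RETR_EXTERNAL,cv2.CHAIN_APPROX_NONE)
    k=max(cs,key=cv2.contourArea); w=np.array([ray(n,p+[a,b],58)[:2] for p in k[:,0].astype(float)],np.float32)
    print(n,cv2.contourArea(k),cv2.minAreaRect(w))
    s=7 if n=="top" else 7
    g=cv2.resize(cr,None,fx=8,fy=8,interpolation=cv2.INTER_NEAREST)
    g=cv2.convertScaleAbs(g,alpha=2,beta=-100); 
    cv2.imwrite(f"pics/{n}_z.png",g[:600,:800])
for p in((311,266),(333,263),(335,288),(313,290)): print(p,ray("top",p,58))
print("knob",ray("top",(269,243),80))
E
```

```text
top 1783.5 ((466.989013671875, -28.553726196289062), (65.38687133789062, 168.95419311523438), 5.794975757598877)
side 1352.0 ((465.635009765625, -31.193359375), (64.29400634765625, 164.4583740234375), 5.565712928771973)
(311, 266) [488.51515205  47.21733994  58.        ]
(333, 263) [494.60441978  -6.76206791  58.        ]
(335, 288) [434.04876217  -9.47760155  58.        ]
(313, 290) [430.43472538  44.07343929  58.        ]
knob [545.36586822 148.09076188  80.        ]
```

View pics/top_z.png

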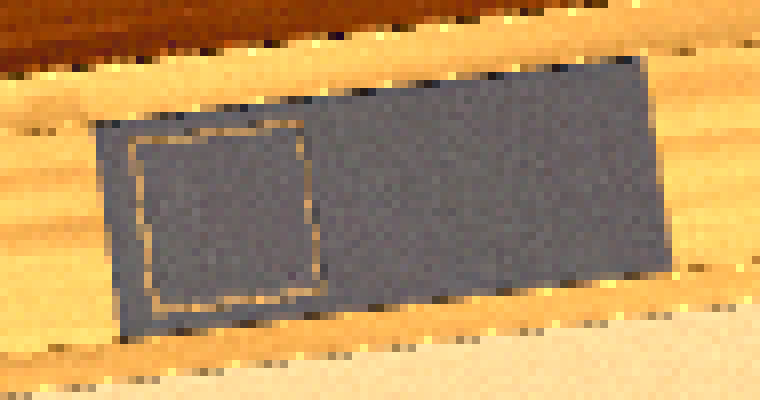

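```bash
python3 - <<'E'
from h import *
f=lambda p:ray("top",np.array(p)/8+[294.5,249.5],58)[:2]
S=np.array([f(p) for p in((97,122),(642,58),(672,270),(122,340))]);C=np.array([f(p) for p in((133,138),(302,123),(322,290),(155,308))])
m=S.mean(0);c=C.mean(0);y=np.mean([S[0]-S[1],S[3]-S[2]],0);y/=np.linalg.norm(y);x=np.array([y[1],-y[0]])
yaw=np.arctan2(x[1],x[0]);print(m,c,yaw,"catch in strip",(c-m)@x,(c-m)@y,[np.linalg.norm(C[i]-C[i-1]) for i in range(4)])
t=m+y*((c-m)@y);s=sense();d=t-s["eef_pos"][:2];print("target",t,"box shift",d@x,d@y,"turn",np.pi+yaw-s["tcp_rot"][2])
E
```

```text
[467.05815765 -28.77974289] [462.85761793  18.73434742] 0.09826640399030882 catch in strip 0.481252930167849 47.69697796588737 [np.float64(51.75292162133491), np.float64(51.84628973543201), np.float64(50.796365445649265), np.float64(51.0489649759994)]
target [462.37868669  18.6871325 ] box shift 260.1263111492053 -617.9740511259331 turn 0.32903920434671186
```

```bash
python3 -m creep '[{"rz":-0.165,"hand":0},{"rz":-0.165,"hand":0},{"x":-20,"y":-47.5},{"x":-20,"y":-47.5},{"x":-20,"y":-47.5},{"x":-20,"y":-47.5},{"x":-20,"y":-47.5},{"x":-20,"y":-47.5},{"x":-20,"y":-47.5},{"x":-20,"y":-47.5},{"x":-20,"y":-47.5},{"x":-20,"y":-47.5},{"x":-20,"y":-47.5},{"x":-20,"y":-47.5},{"x":-20,"y":-48},{"z":40},{"z":40},{"z":0},{"z":0}]'
```

```text
schema error: expected keys x, y, z, rx, ry, rz, hand
```

```bash
python3 -m creep '[{"x":0,"y":0,"z":0,"rx":0,"ry":0,"rz":-0.165,"hand":0},{"x":0,"y":0,"z":0,"rx":0,"ry":0,"rz":-0.165,"hand":0},{"x":-20,"y":-47.5,"z":0,"rx":0,"ry":0,"rz":0,"hand":0},{"x":-20,"y":-47.5,"z":0,"rx":0,"ry":0,"rz":0,"hand":0},{"x":-20,"y":-47.5,"z":0,"rx":0,"ry":0,"rz":0,"hand":0},{"x":-20,"y":-47.5,"z":0,"rx":0,"ry":0,"rz":0,"hand":0},{"x":-20,"y":-47.5,"z":0,"rx":0,"ry":0,"rz":0,"hand":0},{"x":-20,"y":-47.5,"z":0,"rx":0,"ry":0,"rz":0,"hand":0},{"x":-20,"y":-47.5,"z":0,"rx":0,"ry":0,"rz":0,"hand":0},{"x":-20,"y":-47.5,"z":0,"rx":0,"ry":0,"rz":0,"hand":0},{"x":-20,"y":-47.5,"z":0,"rx":0,"ry":0,"rz":0,"hand":0},{"x":-20,"y":-47.5,"z":0,"rx":0,"ry":0,"rz":0,"hand":0},{"x":-20,"y":-47.5,"z":0,"rx":0,"ry":0,"rz":0,"hand":0},{"x":-20,"y":-47.5,"z":0,"rx":0,"ry":0,"rz":0,"hand":0},{"x":-20,"y":-48,"z":0,"rx":0,"ry":0,"rz":0,"hand":0},{"x":0,"y":0,"z":40,"rx":0,"ry":0,"rz":0,"hand":0},{"x":0,"y":0,"z":40,"rx":0,"ry":0,"rz":0,"hand":0},{"x":0,"y":0,"z":0,"rx":0,"ry":0,"rz":0,"hand":0},{"x":0,"y":0,"z":0,"rx":0,"ry":0,"rz":0,"hand":0}]'
```

```text
clock: 2.58
eef_pos: [463.6, 19.4, 152.4]
tcp_rot: [-3.142, 0.001, -3.042]
contact_force: [0.1, -0.3, 0.8]
opening: 0.001
grasp_force: 0.0
```

```bash
python3 -m creep '[{"x":1,"y":-1,"z":30,"rx":0,"ry":0,"rz":0,"hand":0},{"x":0,"y":0,"z":30,"rx":0,"ry":0,"rz":0,"hand":0},{"x":0,"y":0,"z":20,"rx":0,"ry":0,"rz":0,"hand":0},{"x":0,"y":0,"z":8,"rx":0,"ry":0,"rz":0,"hand":0},{"x":0,"y":0,"z":0,"rx":0,"ry":0,"rz":0,"hand":0},{"x":0,"y":0,"z":0,"rx":0,"ry":0,"rz":0,"hand":0},{"x":0,"y":0,"z":2,"rx":0,"ry":0,"rz":0,"hand":0},{"x":0,"y":0,"z":2,"rx":0,"ry":0,"rz":0,"hand":0},{"x":0,"y":0,"z":2,"rx":0,"ry":0,"rz":0,"hand":0},{"x":0,"y":0,"z":2,"rx":0,"ry":0,"rz":0,"hand":0},{"x":0,"y":0,"z":0,"rx":0,"ry":0,"rz":0,"hand":0}]'
```

```text
clock: 3.95
eef_pos: [461.9, 18.1, 55.1]
tcp_rot: [-3.142, -0.0, -3.042]
contact_force: [0.2, 0.2, 0.3]
opening: 0.002
grasp_force: 0.0
```

```bash
python3 - <<'E'
from h import *
cv2.imwrite("pics/side1.png",grab_frame("side")[:,:,::-1])
E
```

```text
(no output)
```

View pics/side1.png

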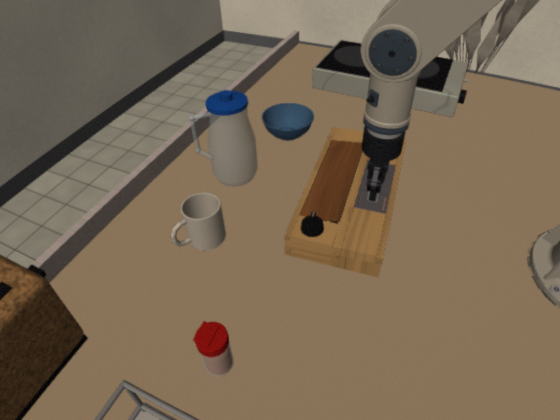

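The fingertips are over the catch's end of the strip, at about (375, 195), and the lid is still flat. I'll keep pressing in small steps.

```bash
python3 -m creep '[{"x":0,"y":0,"z":1,"rx":0,"ry":0,"rz":0,"hand":0},{"x":0,"y":0,"z":1,"rx":0,"ry":0,"rz":0,"hand":0},{"x":0,"y":0,"z":0,"rx":0,"ry":0,"rz":0,"hand":0}]'; python3 -m creep '[{"x":0,"y":0,"z":1,"rx":0,"ry":0,"rz":0,"hand":0},{"x":0,"y":0,"z":1,"rx":0,"ry":0,"rz":0,"hand":0},{"x":0,"y":0,"z":0,"rx":0,"ry":0,"rz":0,"hand":0}]'
```

```text
clock: 4.38
eef_pos: [462.0, 18.1, 53.2]
tcp_rot: [-3.142, -0.0, -3.042]
contact_force: [-0.6, -0.5, 0.4]
opening: -0.001
grasp_force: 0.7
clock: 4.75
eef_pos: [461.9, 18.1, 51.2]
tcp_rot: [-3.142, -0.0, -3.042]
contact_force: [-0.7, -0.5, 1.6]
opening: 0.0
grasp_force: 0.8
```

```bash
python3 -m creep '[{"x":0,"y":0,"z":1,"rx":0,"ry":0,"rz":0,"hand":0},{"x":0,"y":0,"z":0.5,"rx":0,"ry":0,"rz":0,"hand":0}]';  python3 - <<'E'
from h import *
cv2.imwrite("pics/side2.png",cv2.resize(grab_frame("side")[100:280,260:440,::-1],None,fx=3,fy=3))
E
```

```text
clock: 5.0
eef_pos: [462.0, 18.1, 50.8]
tcp_rot: [-3.142, -0.0, -3.042]
contact_force: [-7.5, -1.0, 29.6]
opening: 0.0
grasp_force: 14.7
```

View pics/side2.png

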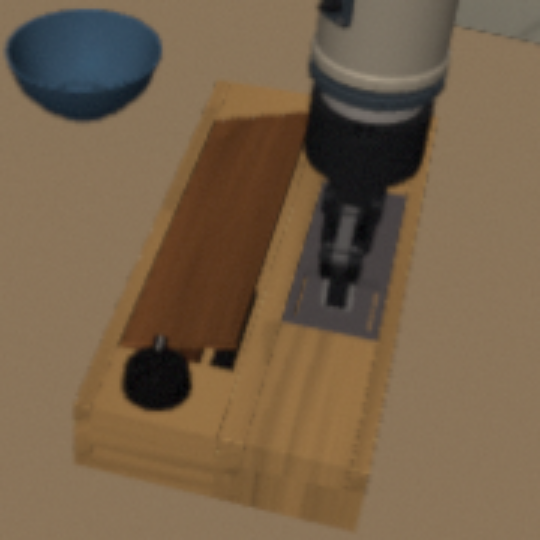

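The catch hit a hard stop at z ≈ 50.8 with about 30 N. The lid is visibly ajar, with a dark gap at about (225, 357). Now I'll retreat straight up.

```bash
python3 -m creep '[{"x":0,"y":0,"z":-3,"rx":0,"ry":0,"rz":0,"hand":0},{"x":0,"y":0,"z":-10,"rx":0,"ry":0,"rz":0,"hand":0},{"x":0,"y":0,"z":-30,"rx":0,"ry":0,"rz":0,"hand":0},{"x":0,"y":0,"z":-40,"rx":0,"ry":0,"rz":0,"hand":0},{"x":30,"y":0,"z":-40,"rx":0,"ry":0,"rz":0,"hand":0},{"x":40,"y":0,"z":-30,"rx":0,"ry":0,"rz":0,"hand":0},{"x":40,"y":0,"z":0,"rx":0,"ry":0,"rz":0,"hand":0},{"x":0,"y":0,"z":0,"rx":0,"ry":0,"rz":0,"hand":0},{"x":0,"y":0,"z":0,"rx":0,"ry":0,"rz":0,"hand":0},{"x":0,"y":0,"z":0,"rx":0,"ry":0,"rz":0,"hand":0}]';  python3 - <<'E'
from h import *
cv2.imwrite("pics/side3.png",grab_frame("side")[:,:,::-1])
E
```

```text
clock: 6.3
eef_pos: [353.5, 7.3, 202.8]
tcp_rot: [3.142, 0.0, -3.042]
contact_force: [-0.5, -0.3, -0.0]
opening: -0.0
grasp_force: 0.0
```

View pics/side3.png

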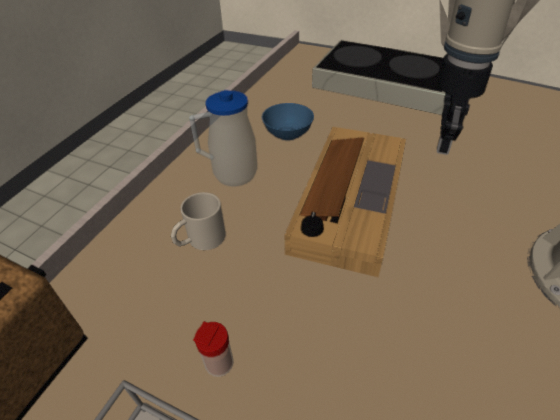

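The hand is clear, the lid stays ajar with its gap at about (338, 212), the catch is sunk at about (372, 200), and nothing else has moved.

```bash
python3 -c "
from rig import *
print(sign_off())"
```

```text
the job is handed in; nothing more can be done
None
```

The catch is pushed fully home, the lid is standing ajar, the hand is clear with nothing else visibly moved, and the job is handed in (no verdict was returned).

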